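# Set the tilting sample stage to 15 degrees on a gauge stack

## Task

Set the tilting sample stage to 15 degrees: tip its free end up, put the gauge stack of the right height lengthwise in the channel of its base and slide it in under the roller until it is fully home against the stop, then lower the stage gently until the roller rests firmly on the stack. Don't slam or force the stage onto the stack, and leave the other two stacks, the sample box, the jar and the bottle where they are.

Things in the scene. Friction and masses are not known exactly. Their poses are not given: they have to be found in the camera images.
- tilt_base: Fixed dark steel base of the tilting stage, 90 mm wide (x), 245 mm long (y from -125 to +120 mm), top face 12 mm above the work surface. Origin on the centre line at work-surface height. +y points to the hinge and tail pad, -y to the free end. Hinge axis: along x, at y = +70 mm, 20 mm above the work surface.
- channel_stop (a point): Foot of the stop's face in the base's channel, on the centre line, at y = -28 mm of the base, 12 mm up; axes as the base. The channel runs along the base's top from its open end (y = -125 mm) to here: 29 mm wide between rails 4 mm high, 5 mm thick. Stop 8 mm high. A stack home against it has its centre 22.5 mm from it towards -y and sticks out 18 mm from under the plate.
- stage (a joint): Tilt of the aluminium stage plate, rad: 0 level, grows as the free end rises, limit 0.45; 15 degrees = 0.262. Sine plate: standing on a stack of height h, sin(tilt) = h / 115 mm. Stiff hinge (0.22 N m friction, plate 0.25 kg): it stays where left; the free end goes down with 1 to 2 N, the tail pad with about 8 N. Starts at 0 to 0.12, too low for any stack to enter.
- stage_end (a point): Point on the plate's top face near its free end, on the centre line: 105 mm from the hinge axis, 14 mm above it (34 mm above the work surface when level); moves with the plate. Plate 60 mm wide, 8 mm thick, ends 20 mm beyond it. The roller, 16 mm thick, 26 mm long, hangs under the end, its axis 115 mm from the hinge axis. Pressing down here lowers the stage.
- tail_pad (a point): Centre of the top of the tail pad, a flat 50 x 50 mm pad, 6 mm thick, on the plate's arm behind the hinge: 45 mm behind the hinge axis (towards +y) and 45 mm above it (65 mm above the work surface) when level; moves with the plate. Pressing it down tips the free end up: about 14 mm straight down from level gives 0.35 rad.
- gauge_low_c (a point): Plain ground-steel gauge stack, a loose bar 45 mm long (its x axis), 25 mm wide (y) and 20 mm high, about 176 g, standing on the work surface beside two others that differ only in height (their order varies). The point is its centre, half-way up. Its height sets the stage to 10 degrees.
- gauge_mid_c (a point): Plain ground-steel gauge stack, a loose bar 45 mm long (its x axis), 25 mm wide (y) and 29.8 mm high, about 261 g, standing on the work surface beside two others that differ only in height (their order varies). The point is its centre, half-way up. Its height sets the stage to 15 degrees.
- gauge_high_c (a point): Plain ground-steel gauge stack, a loose bar 45 mm long (its x axis), 25 mm wide (y) and 39.3 mm high, about 345 g, standing on the work surface beside two others that differ only in height (their order varies). The point is its centre, half-way up. Its height sets the stage to 20 degrees.
- sample_box: Bystander: open blue sample box, 90 x 130 x 35 mm, origin at the centre of its underside.
- jar: Bystander: capped jar, 48 mm across, 75 mm high, origin at the centre of its underside.
- wash_bottle: Bystander: white bottle, 60 mm across, 150 mm high, origin at the centre of its underside.

How it is judged:
By the outcome, as a careful person would: the job done as asked, in the order asked, and still so for the second after the job is handed in, with the robot touching nothing.
It also fails if it takes over 58 s, if anything falls off the work surface, if the arm or the gripper's body presses on something with over 40 N, if the wrist force passes 120 N, or if a joint passes its speed limit or range.

## Robot

A 6-joint arm with a two-finger parallel gripper is mounted at the origin on the work surface. World frame = base frame: x ahead of the robot, y to its left, z up, the work surface at z = 0. Lengths are in m, angles in rad, forces in N, time in s.
With the tool pointing down it reaches from about 0.25 to 0.725 m from the base axis. Payload 4 kg.
Tool frame: the origin (TCP) lies at the very end of the fingers, on their centre line; the grasp point (between the pads) lies 19 mm behind it; z points along the fingers, y is the line along which they close (so a half turn about z gives the same grasp; the last joint's range is limited). The gripper opens to 85 mm and grips with 20 to 120 N. Pads are 22 mm wide; open, the fingers measure 114 mm over their backs; the gripper's body (76 mm by 85 mm) begins 54 mm behind the grasp point. The pads swing forward as they close: fully open they stand 13 mm farther back than shut.
Start: joints at [-1.335, 0.241, 0.005, 1.335, 0, 1.571], TCP at [0.117, -0.486, 0.231] pointing down, gripper open.
Joint ranges: [-2.72, 2.72], [-1.05, 1.87], [-1.09, 1.28], [-1.99, 2.15], [-1.42, 1.44], [-3.14, 3.14]. Speed limits (rad/s): [2.79, 2.79, 3.14, 3.14, 3.14, 3.14].

## Interface

Orientations are given as a unit quaternion [x, y, z, w].
In Python, from workcell import bot gives the robot as it stands.
- The arm moves only by the tool carry_out, never from a script. Its argument "increments" is one flat list of numbers, 5 for each row, row after row: the finger opening in cm, from 0 to 8.54, then the shift along the tool's x, y, z in cm, then the turn about the tool's z in rad. A call has exactly 5 rows; each row shifts and turns the commanded pose from where the row before left it, along the tool's axes as they then stand; what a row does not reach is not made up. A row lasts 1/8 s, in which the tool goes at most 62.5 mm and 10.7 degrees, less where a joint would pass 70% of its speed; a pose out of reach is approached as far as the arm can. A call with a gripper value outside its range is refused whole. The fingers move at their own pace and stop on an object; the grip force is fixed at half the most. Time passes only in rows, so rows that do not move let the fingers close, or fill a call up. It gives the time, the measured TCP pose, the force, the opening and the grip force at its end, in the units of the state.
- bot.get_obs(): the state, without advancing time (a new reading comes with each control period).
- bot.camera(name): name is "side" or "top"; returns a dict with "pixels" (384x512x3 uint8, blue, green, red), "range_z" (384x512 float32, m along the optical axis (not along the pixel's ray), 0 where there is no reading), "mtx" (3x3 intrinsics, pixels), "eye" and "attitude" of the camera in the world. Camera axes: x right, y down, z forward; pixel columns grow to the right and rows downward; lengths in m; the calibration is good to about 2 mm. A picture is of the moment at which its call begins.
- bot.job_done(): hands the job in; it is judged then, once.
Trained networks look in a picture, given as the dict that the camera call returned (one of the last four; its "shot" number tells which), for a name from the list of things; names that differ only in an ending like _2 or _b are one class to them, and where a whole thing is asked for, a point or a joint stands for the part that bears it (a point fixed in the world has none). Each returns a list of dicts, best first, with "p" (0 to 1); they miss things now and then, are a little off and sometimes report something else, mostly with a low value. They report only what shows in the picture. A call takes as long as a camera call.
- bot.find_in(picture, name): "xyz" ([x, y, z] in m, in the coordinates of the camera as it stood for that picture, good to about 4 mm: the middle of the surface that is visible of it).
- bot.regions_of(picture, name): "mask" (384x512 bool, what is visible of it).
- bot.place_of(picture, name): "xyz" ([x, y, z] in m, in the coordinates of the camera as it stood for that picture, good to about 4 mm: a listed point, or the origin of a listed thing).
The state is a dict: "clock": time; "joint_pos": joint angles; "joint_vel": joint speeds; "tau": joint torques, N m; "eef_pos": TCP position; "tool_rot": TCP orientation; "ft_force": force on the tool from outside, world axes, zero at the start; "ft_torque": the same for the moment, N m; "grip_width": finger opening in m; "grasp_force": force on a finger pad.
Only numpy, scipy, OpenCV 4.12 (cv2) and the standard library are available. Lean on these libraries where they do the work, as an engineer would, in place of code of your own. Each camera call takes 0.05 s, during which the arm holds its last target. There are 200 camera calls.

## Working session

There is one attempt and no reset: what is moved stays moved. The work goes in short steps, Python scripts to look and compute and a tool call to move; the robot and the scene stay as the last step left them, time stands still between calls to the robot, and variables do not carry over. Pictures are saved under pics/ and viewed, at most 10 in all, crops included, and the job is handed in when it is done.

Besides the shell and the picture viewer there is one more tool, called after "Call:" as name(argument=value, ...), one argument or row to a line, values as JSON. carry_out: Moves the arm, as the interface text tells. Its arguments: {"type":"object","properties":{"increments":{"type":"array","items":{"type":"number"}}},"required":["increments"]}

```bash
ls; mkdir -p pics; cat > h.py <<'E'
import numpy as np, cv2
from scipy.spatial.transform import Rotation as R
from workcell import bot
def att(p):
    a=np.array(p["attitude"],float)
    return a if a.shape==(3,3) else R.from_quat(a).as_matrix()
def w(p,x): return np.array(p["eye"])+att(p)@np.array(x)
def cloud(p):
    z=p["range_z"]; K=p["mtx"]; v,u=np.indices(z.shape)
    c=np.stack([(u-K[0,2])/K[0,0]*z,(v-K[1,2])/K[1,1]*z,z],-1)
    return np.array(p["eye"])+c@att(p).T
E
python3 - <<'E'
from h import *
np.set_printoptions(precision=4,suppress=True)
o=bot.get_obs(); print(o["eef_pos"],R.from_quat(o["tool_rot"]).as_matrix())
for n in ["top","side"]:
    p=bot.camera(n); cv2.imwrite(f"pics/{n}0.png",p["pixels"]); C=cloud(p)
    np.savez(f"{n}0.npz",C=C,z=p["range_z"],px=p["pixels"])
    print(n,p["eye"],np.array(p["attitude"]).shape)
    for t in ["tilt_base","channel_stop","stage_end","tail_pad","gauge_low_c","gauge_mid_c","gauge_high_c","sample_box","jar","wash_bottle"]:
        print(t,[(w(p,d["xyz"]).round(4),round(d["p"],2)) for d in bot.place_of(p,t)[:3]])
E
```

```text
pics
[ 0.1167 -0.4855  0.2304] [[ 0.9723  0.2336 -0.0005]
 [ 0.2336 -0.9723  0.002 ]
 [ 0.     -0.0021 -1.    ]]
top [0.4458 0.0444 1.1841] (4,)
tilt_base [(array([ 0.5816,  0.1477, -0.0038]), 0.89)]
channel_stop [(array([0.5789, 0.1194, 0.0125]), 0.56), (array([0.6026, 0.2648, 0.0617]), 0.25)]
stage_end [(array([0.5763, 0.1153, 0.0405]), 0.76), (array([ 0.5841,  0.1461, -0.0024]), 0.61)]
tail_pad [(array([0.6047, 0.263 , 0.0595]), 0.74)]
gauge_low_c [(array([ 0.5808,  0.1479, -0.0044]), 0.61), (array([ 0.4626, -0.321 ,  0.007 ]), 0.43)]
gauge_mid_c [(array([ 0.7336,  0.2763, -0.0012]), 0.55), (array([ 0.4955, -0.2235,  0.0144]), 0.52)]
gauge_high_c [(array([ 0.5569, -0.1391,  0.0175]), 0.41)]
sample_box [(array([ 0.7748, -0.0742,  0.0001]), 0.92)]
jar [(array([ 0.7339,  0.271 , -0.0022]), 0.77), (array([0.5778, 0.1209, 0.0115]), 0.19)]
wash_bottle [(array([0.3689, 0.3983, 0.0031]), 0.98)]
side [ 0.4733 -0.6566  0.7641] (4,)
tilt_base [(array([0.5847, 0.1533, 0.0005]), 0.72), (array([0.3756, 0.3961, 0.0024]), 0.68)]
channel_stop [(array([0.5806, 0.1204, 0.0084]), 0.63)]
stage_end [(array([ 0.774 , -0.076 , -0.0005]), 0.72), (array([0.5786, 0.1139, 0.0424]), 0.62)]
tail_pad [(array([0.6063, 0.2635, 0.0623]), 0.8)]
gauge_low_c [(array([ 0.4659, -0.3244,  0.0121]), 0.8)]
gauge_mid_c [(array([ 0.4927, -0.2209,  0.0164]), 0.51)]
gauge_high_c [(array([ 0.5571, -0.1452,  0.018 ]), 0.71)]
sample_box [(array([ 0.7749, -0.0749, -0.0015]), 0.88)]
jar [(array([ 0.7275,  0.2743, -0.0052]), 0.75)]
wash_bottle [(array([ 0.3757,  0.3952, -0.0004]), 0.95)]
```

```bash
python3 - <<'E'
import numpy as np,cv2
np.set_printoptions(precision=4,suppress=True)
for n in ["top","side"]:
    C=np.load(n+"0.npz")["C"]
    for nm,c in [("low",(.464,-.323)),("mid",(.494,-.222)),("high",(.557,-.142))]:
        m=(np.hypot(C[...,0]-c[0],C[...,1]-c[1])<.042)&(C[...,2]>.012)
        z=np.percentile(C[m][:,2],80)
        m&=abs(C[...,2]-z)<.004
        r=cv2.minAreaRect(C[m][:,:2].astype(np.float32)*1000)
        print(n,nm,m.sum(),C[m].mean(0),np.median(C[m][:,2]),r)
    m=(abs(C[...,0]-.585)<.1)&(abs(C[...,1]-.15)<.19)
    for lo,hi,s in [(.005,.016,"base"),(.026,.052,"plate"),(.053,.09,"pad")]:
        q=m&(C[...,2]>lo)&(C[...,2]<hi); P=C[q]
        r=cv2.minAreaRect(P[:,:2].astype(np.float32)*1000); A=np.c_[P[:,:2],np.ones(len(P))]
        print(n,s,len(P),P.mean(0),r,np.linalg.lstsq(A,P[:,2],rcond=None)[0])
E
python3 -c "
import cv2;a=cv2.imread('pics/top0.png');b=cv2.imread('pics/side0.png')
cv2.imwrite('pics/both0.png',cv2.resize(cv2.vconcat([a,b]),(400*1,600)))
cv2.imwrite('pics/top0b.png',cv2.resize(a,(800,600)))"
```

```text
top low 88 [ 0.4638 -0.325   0.0202] 0.020040039226569495 ((464.616943359375, -325.4611511230469), (44.703590393066406, 25.675065994262695), 13.60249137878418)
top mid 92 [ 0.4948 -0.2264  0.0297] 0.02943261664570651 ((494.5548095703125, -226.66099548339844), (42.12471008300781, 23.949419021606445), 1.1963659524917603)
top high 86 [ 0.5582 -0.1429  0.0388] 0.03877914661987669 ((557.4906005859375, -141.3840789794922), (42.520591735839844, 23.12864875793457), 0.6043042540550232)
top base 991 [0.5731 0.1162 0.0111] ((577.0667114257812, 143.11326599121094), (164.5501251220703, 355.1310119628906), 0.8225598931312561) [ 0.0015 -0.0026  0.0106]
top plate 858 [0.5862 0.1684 0.0377] ((585.6463623046875, 167.74575805664062), (146.7307586669922, 85.27715301513672), 78.7987289428711) [-0.0087 -0.0489  0.051 ]
top pad 243 [0.6044 0.263  0.0607] ((604.6544189453125, 263.6416931152344), (50.69651794433594, 49.91633605957031), 79.86196899414062) [-0.0336 -0.0903  0.1047]
side low 263 [ 0.4646 -0.3271  0.019 ] 0.018939712920407525 ((464.4683837890625, -326.27081298828125), (44.72792053222656, 25.89653778076172), 16.68730926513672)
side mid 195 [ 0.4946 -0.2273  0.0287] 0.028681842890761367 ((495.0037536621094, -227.13943481445312), (26.249217987060547, 42.76582336425781), 86.8772201538086)
side high 166 [ 0.5574 -0.144   0.038 ] 0.03819311457359692 ((557.6204223632812, -143.54954528808594), (44.7598762512207, 26.31737518310547), 0.10239477455615997)
side base 957 [0.574  0.0942 0.0108] ((582.0765991210938, 144.07923889160156), (245.6286163330078, 89.93050384521484), 79.25608825683594) [-0.0006  0.0007  0.0111]
side plate 710 [0.5858 0.1639 0.0374] ((587.7509155273438, 169.39349365234375), (156.2023468017578, 85.0191879272461), 80.61678314208984) [ 0.0004 -0.0187  0.0403]
side pad 157 [0.6038 0.2586 0.0599] ((603.8958129882812, 262.1659240722656), (56.56355667114258, 48.052860260009766), 81.7170181274414) [-0.0101 -0.0427  0.0771]
```

View pics/top0b.png

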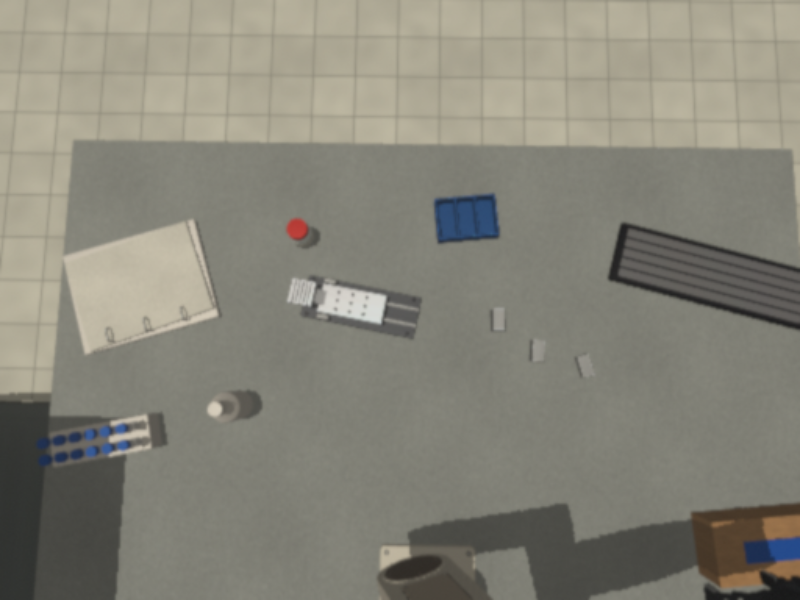

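View pics/side0.png

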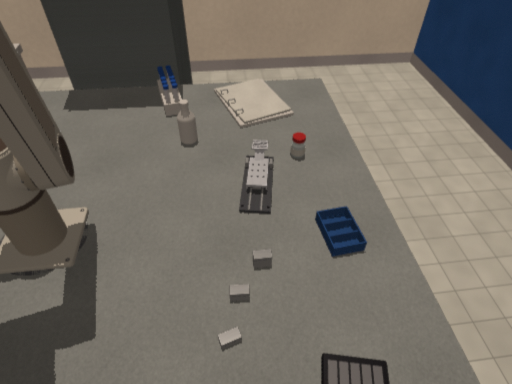

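The top view shows the stage at about (355,305), with its tail pad on the left at (300,290). The gauges are high (498,320), mid (538,350) and low (585,365), and their depth heights of 39, 29 and 20 mm agree with the network. From the side-view base rectangle, +y of the base is (0.186, 0.983) and its origin is (0.5825, 0.1465). I'm going above the tail pad with the fingers shut.

Call:
carry_out(
  increments=[0, 3.26, -3.1, 0, 0, 0, 3.26, -3.1, 0, 0, 0, 3.26, -3.1, 0, 0, 0, 3.26, -3.1, 0, 0, 0, 3.26, -3.1, 0, 0],
)

```text
clock: 1.72
eef_pos: [0.2397, -0.2962, 0.2315]
tool_rot: [0.993, 0.117, 0.0, 0.0]
ft_force: [-0.1, -0.2, 0.8]
grip_width: 0.0
grasp_force: 0.0
```

Call:
carry_out(
  increments=[0, 3.26, -3.1, 0, 0, 0, 3.26, -3.1, 0, 0, 0, 3.26, -3.1, 0, 0, 0, 3.26, -3.1, 0, 0, 0, 3.26, -3.1, 0, 0],
)

```text
clock: 2.35
eef_pos: [0.3621, -0.1073, 0.2316]
tool_rot: [0.993, 0.118, 0.0, 0.0]
ft_force: [0.3, -0.5, 0.1]
grip_width: 0.0002
grasp_force: 0.0
```

Call:
carry_out(
  increments=[0, 3.26, -3.1, 0, 0, 0, 3.26, -3.1, 0, 0, 0, 3.26, -3.1, 0, 0, 0, 3.26, -3.1, 0, 0, 0, 3.26, -3.1, 0, 0],
)

```text
clock: 2.98
eef_pos: [0.4844, 0.0816, 0.2314]
tool_rot: [0.993, 0.118, 0.0, 0.0]
ft_force: [-0.6, -0.7, 0.2]
grip_width: 0.0001
grasp_force: 0.0
```

Call:
carry_out(
  increments=[0, 3.26, -3.1, 2, 0, 0, 3.26, -3.1, 3, 0, 0, 3.26, -3.1, 3, 0, 0, 3.26, -3.1, 3, 0, 0, 3.26, -3.1, 2, 0],
)

```text
clock: 3.6
eef_pos: [0.6158, 0.2227, 0.1013]
tool_rot: [0.986, 0.163, -0.005, -0.021]
ft_force: [-0.3, -0.8, 0.2]
grip_width: 0.0001
grasp_force: 0.0
```

Call:
carry_out(
  increments=[0, 0, 0, 0, 0, 0, 0, 0, 0, 0, 0, 0, 0, 0, 0, 0, 0, 0, 0, 0, 0, 0, 0, 0, 0],
)

```text
clock: 4.22
eef_pos: [0.6158, 0.2219, 0.1044]
tool_rot: [0.986, 0.163, -0.003, -0.021]
ft_force: [0.4, -0.0, -0.4]
grip_width: 0.0003
grasp_force: 0.0
```

```bash
cat >> h.py <<'E'
def st():
    o=bot.get_obs(); M=R.from_quat(o["tool_rot"]).as_matrix()
    print("t",o["clock"],"pos",np.round(o["eef_pos"],4),"yaw",round(float(np.arctan2(M[1,0],M[0,0])),3),"z",M[:,2].round(3),"q",np.round(o["joint_pos"],3),"F",np.round(o["ft_force"],1))
    return np.array(o["eef_pos"]),M
def go(x):
    p,M=st(); print("tool cm",((np.array(x)-p)@M*100).round(2))
E
python3 -c "
from h import *
go([.6058,.2693,.075])"
```

```text
t 4.225 pos [0.6158 0.2219 0.1044] yaw 0.327 z [-0.013  0.041 -0.999] q [0.326 0.619 0.25  1.201 0.043 3.141] F [ 0.4 -0.  -0.4]
tool cm [ 0.57 -4.68  3.14]
```

Call:
carry_out(
  increments=[0, 0, 0, 0, -0.16, 0, 0, 0, 0, -0.18, 0, 0, 0, 0, -0.18, 0, 0, 0, 0, -0.18, 0, 0, 0, 0, -0.18],
)

```text
clock: 4.85
eef_pos: [0.6157, 0.222, 0.1038]
tool_rot: [0.821, 0.57, 0.006, -0.021]
ft_force: [-1.2, -0.4, -0.4]
grip_width: 0.0002
grasp_force: 0.0
```

Call:
carry_out(
  increments=[0, 0, 0, 0, -0.18, 0, 0, 0, 0, 0, 0, 0, 0, 0, 0, 0, 0, 0, 0, 0, 0, 0, 0, 0, 0],
)

```text
clock: 5.48
eef_pos: [0.6157, 0.2222, 0.1034]
tool_rot: [0.769, 0.639, 0.008, -0.02]
ft_force: [-0.0, -1.0, -0.3]
grip_width: -0.0001
grasp_force: 0.0
```

```bash
python3 -c "
from h import *
go([.6055,.2675,.075])"
```

```text
t 5.475 pos [0.6157 0.2222 0.1034] yaw 1.386 z [-0.014  0.041 -0.999] q [0.326 0.621 0.251 1.201 0.043 2.081] F [-0.  -1.  -0.3]
tool cm [ 4.16 -1.78  3.03]
```

Call:
carry_out(
  increments=[0, 1.4, -0.6, 0, 0, 0, 1.4, -0.6, 0.5, 0, 0, 1.36, -0.58, 1, 0, 0, 0, 0, 1.2, 0, 0, 0, 0, 1.0, 0],
)

```text
clock: 6.1
eef_pos: [0.6046, 0.2678, 0.0667]
tool_rot: [0.769, 0.639, 0.007, -0.02]
ft_force: [-1.0, -0.2, -0.7]
grip_width: 0.0002
grasp_force: 0.0
```

Call:
carry_out(
  increments=[0, 0, 0, 0.3, 0, 0, 0, 0, 0.25, 0, 0, 0, 0, 0.25, 0, 0, 0, 0, 0.2, 0, 0, 0, 0, 0, 0],
)

```text
clock: 6.72
eef_pos: [0.6059, 0.2691, 0.0604]
tool_rot: [0.769, 0.639, 0.009, -0.021]
ft_force: [-1.4, 0.6, 4.6]
grip_width: 0.0003
grasp_force: 2.7
```

```bash
cat >> h.py <<'E'
O=np.array([.5825,.1465]); Y=np.array([.186,.9825]); X=np.array([.9825,-.186])
def stage():
    for n in ["top","side"]:
        p=bot.camera(n); C=cloud(p); d=C[...,:2]-O; bx,by=d@X,d@Y
        m=(abs(bx)<.025)&(by<.045)&(by>-.058)&(C[...,2]>.028)&(C[...,2]<.085)
        k=np.polyfit(by[m],C[...,2][m],1); print(n,"tilt",-np.arctan(k[0]),m.sum())
        for t in ["stage_end","tail_pad"]:
            for e in bot.place_of(p,t)[:1]:
                q=w(p,e["xyz"]); print(t,q.round(4),"base",((q[:2]-O)@X).round(4),((q[:2]-O)@Y).round(4),round(e["p"],2))
    return p
E
python3 -c "
from h import *
st();stage()"
```

```text
t 6.725 pos [0.6059 0.2691 0.0604] yaw 1.387 z [-0.012  0.043 -0.999] q [0.398 0.666 0.215 1.114 0.045 2.152] F [-1.4  0.6  4.6]
top tilt 0.1197797367997924 458
stage_end [0.574  0.1157 0.0448] base -0.0027 -0.0319 0.62
tail_pad [0.6025 0.2686 0.0573] base -0.003 0.1236 0.91
side tilt 0.0699849947169555 370
stage_end [0.5818 0.1151 0.0481] base 0.0052 -0.031 0.84
tail_pad [0.6069 0.2675 0.0577] base 0.0015 0.1234 0.84
```

Call:
carry_out(
  increments=[0, 0, 0, 0.2, 0, 0, 0, 0, 0.2, 0, 0, 0, 0, 0.2, 0, 0, 0, 0, 0.1, 0, 0, 0, 0, 0, 0],
)

```text
clock: 7.65
eef_pos: [0.6067, 0.2728, 0.0555]
tool_rot: [0.768, 0.64, 0.012, -0.022]
ft_force: [-3.3, 6.6, 9.5]
grip_width: 0.0
grasp_force: 5.5
```

```bash
python3 -c "
from h import *
st();stage()"
```

```text
t 7.65 pos [0.6067 0.2728 0.0555] yaw 1.389 z [-0.009  0.05  -0.999] q [0.4   0.671 0.209 1.098 0.049 2.152] F [-3.3  6.6  9.5]
top tilt 0.2203240877032756 438
stage_end [0.5736 0.1182 0.0548] base -0.0035 -0.0294 0.88
tail_pad [0.606  0.2679 0.0526] base 0.0005 0.1237 0.64
side tilt 0.14539823165036794 329
stage_end [0.5814 0.1185 0.0576] base 0.0041 -0.0277 0.86
tail_pad [0.6078 0.2692 0.0546] base 0.0021 0.1253 0.8
```

Call:
carry_out(
  increments=[0, 0, 0, 0.2, 0, 0, -0.1, 0, 0.2, 0, 0, -0.1, 0, 0.2, 0, 0, -0.1, 0, 0.1, 0, 0, 0, 0, 0, 0],
)

```text
clock: 8.57
eef_pos: [0.6073, 0.2754, 0.051]
tool_rot: [0.767, 0.641, 0.017, -0.025]
ft_force: [-4.2, 16.6, 15.5]
grip_width: -0.0
grasp_force: 9.3
```

```bash
python3 -c "
from h import *
st();stage()"
```

```text
t 8.575 pos [0.6073 0.2754 0.051 ] yaw 1.392 z [-0.006  0.06  -0.998] q [0.4   0.672 0.199 1.079 0.057 2.149] F [-4.2 16.6 15.5]
top tilt 0.303827879677684 427
stage_end [0.5744 0.1228 0.067 ] base -0.0035 -0.0248 0.73
tail_pad [0.6038 0.2729 0.0463] base -0.0026 0.1282 0.76
side tilt 0.21303752383465066 298
stage_end [0.5813 0.1211 0.0702] base 0.0035 -0.0252 0.64
tail_pad [0.6079 0.272  0.0503] base 0.0016 0.1281 0.86
```

Call:
carry_out(
  increments=[0, 0, 0, 0.2, 0, 0, 0, 0, 0.1, 0, 0, 0, 0, 0, 0, 0, 0, 0, -0.8, 0, 0, 0, 0, -2, 0],
)

```text
clock: 9.5
eef_pos: [0.604, 0.2645, 0.069]
tool_rot: [0.769, 0.639, 0.007, -0.02]
ft_force: [-1.7, -0.8, -1.0]
grip_width: -0.0
grasp_force: 0.0
```

Call:
carry_out(
  increments=[0, 0, 0, -3, 0, 0, -1, 0, -4, 0, 0, -3, 0, -4, 0, 0, -3, 0, 0, 0, 0, 0, 0, 0, 0],
)

```text
clock: 10.12
eef_pos: [0.5937, 0.1891, 0.1775]
tool_rot: [0.77, 0.638, 0.008, -0.02]
ft_force: [0.8, 0.3, -0.2]
grip_width: -0.0003
grasp_force: 0.0
```

```bash
python3 - <<'E'
from h import *
p=stage()
for n in ["top","side"]:
    p=bot.camera(n); C=cloud(p)
    m=(np.hypot(C[...,0]-.495,C[...,1]+.227)<.042)&(abs(C[...,2]-.0293)<.0045)
    Pm=C[m][:,:2]; c=Pm.mean(0); ev,V=np.linalg.eigh(np.cov(Pm.T)); a=V[:,1]
    r=cv2.minAreaRect(Pm.astype(np.float32)*1000); print(n,c,np.degrees(np.arctan(a[1]/a[0])),r)
    d=C[...,:2]-O; bx,by=d@X,d@Y; s=(abs(by+.02)<.11)&(abs(bx)<.07)&(C[...,2]>.006)&(C[...,2]<.02)
    r=cv2.minAreaRect(C[s][:,:2].astype(np.float32)*1000); print("base",r)
    px=p["pixels"]
    if n=="side":
        v,u=np.where(s); cv2.imwrite("pics/ch1.png",cv2.resize(px[v.min()-40:v.max()+15,u.min()-20:u.max()+20],None,fx=5,fy=5,interpolation=cv2.INTER_CUBIC)[:600,:800])
go([.485,-.227,.12])
E
```

```text
top tilt 0.31884353803411075 276
stage_end [0.5758 0.1268 0.0703] base -0.0029 -0.0206 0.82
side tilt 0.2520956593320768 272
stage_end [0.5825 0.1252 0.0731] base 0.0039 -0.021 0.58
tail_pad [0.6086 0.2725 0.0464] base 0.0022 0.1286 0.85
top [ 0.49398771 -0.22545577] -7.869580646355403 ((494.3218688964844, -226.2750244140625), (25.67936134338379, 44.38838577270508), 85.13894653320312)
base ((575.2235717773438, 108.4332275390625), (168.1309356689453, 90.0288314819336), 79.05337524414062)
side [ 0.49440329 -0.22728406] -6.163302317719553 ((495.0965270996094, -226.59884643554688), (26.63075828552246, 42.861236572265625), 85.84117889404297)
base ((577.567626953125, 120.28438568115234), (195.9181671142578, 89.9091796875), 79.25688934326172)
t 10.525 pos [0.5934 0.1922 0.1759] yaw 1.388 z [-0.015  0.04  -0.999] q [0.292 0.516 0.266 1.323 0.043 2.046] F [ 0.5  0.2 -0.4]
tool cm [-43.37  -2.94   4.06]
```

Call:
carry_out(
  increments=[0, -4, -0.3, 0, 0, 0, -4.9, -0.33, 0, 0, 0, -4.9, -0.33, 0, 0, 0, -4.9, -0.33, 0, 0, 5, -4.9, -0.33, 0, 0],
)

```text
clock: 11.15
eef_pos: [0.5342, -0.0383, 0.1679]
tool_rot: [0.768, 0.64, 0.008, -0.02]
ft_force: [0.6, 0.2, -0.7]
grip_width: 0.0172
grasp_force: 0.0
```

Call:
carry_out(
  increments=[5, -4.9, -0.33, 0, 0, 5, -4.9, -0.33, 0, 0, 5, -4.9, -0.33, 0, 0, 5, -4, -0.33, 0, 0, 5, -1, 0, 0, 0.15],
)

```text
clock: 11.78
eef_pos: [0.4849, -0.2306, 0.1606]
tool_rot: [0.817, 0.577, 0.006, -0.021]
ft_force: [-0.5, 0.2, -0.9]
grip_width: 0.0502
grasp_force: 0.0
```

Call:
carry_out(
  increments=[5, 0, 0, 1, 0.165, 5, 0, 0, 1, 0.165, 5, 0, 0, 1, 0.165, 5, 0, 0, 1, 0.165, 5, 0, 0, 1, 0.165],
)

```text
clock: 12.4
eef_pos: [0.4851, -0.2261, 0.1105]
tool_rot: [0.979, 0.202, -0.003, -0.021]
ft_force: [0.6, 0.6, -0.6]
grip_width: 0.05
grasp_force: 0.0
```

Call:
carry_out(
  increments=[5, 0, 0, 0.5, 0.165, 5, 0, 0, 0, 0.165, 5, 0, 0, 0, 0.165, 5, 0, 0, 0, 0, 5, 0, 0, 0, 0],
)

```text
clock: 13.02
eef_pos: [0.4849, -0.2261, 0.1059]
tool_rot: [0.999, -0.04, -0.008, -0.02]
ft_force: [0.1, 0.1, 0.5]
grip_width: 0.0503
grasp_force: 0.0
```

```bash
python3 -c "
from h import *
go([.4836,-.2254,.06])
p=bot.camera('side');cv2.imwrite('pics/g1.png',p['pixels'][200:384,100:400].repeat(2,0).repeat(2,1))"
```

```text
t 13.025 pos [ 0.4849 -0.2261  0.1059] yaw -0.08 z [-0.014  0.041 -0.999] q [-0.453  0.418 -0.083  1.1    0.03   2.768] F [0.1 0.1 0.5]
tool cm [-0.05  0.12  4.59]
```

Call:
carry_out(
  increments=[5, 0, 0.33, 2.0, 0.02, 5, 0, 0, 3, 0, 5, 0, 0, 3, 0, 5, 0, 0, 1.3, 0, 5, 0, 0, 0.5, 0],
)

```text
clock: 13.7
eef_pos: [0.4829, -0.2254, 0.0075]
tool_rot: [0.998, -0.051, -0.009, -0.02]
ft_force: [-0.2, 0.3, 0.8]
grip_width: 0.0496
grasp_force: 0.0
```

Call:
carry_out(
  increments=[5, 0, 0, 0, 0, 2, 0, 0, 0, 0, 2, 0, 0, 0, 0, 2, 0, 0, 0, 0, 2, 0, 0, 0, 0],
)

```text
clock: 14.32
eef_pos: [0.4841, -0.2257, 0.0093]
tool_rot: [0.998, -0.051, -0.007, -0.02]
ft_force: [-1.5, 1.1, 5.2]
grip_width: 0.0237
grasp_force: 58.7
```

```bash
python3 -c "
from h import *
go([.4836,-.2254,.008]); print(bot.get_obs()['grip_width'],bot.get_obs()['grasp_force'])
p=bot.camera('side');cv2.imwrite('pics/g2.png',cv2.resize(p['pixels'][220:370,140:340],None,fx=3,fy=3))"
```

```text
t 14.325 pos [ 0.4841 -0.2257  0.0093] yaw -0.102 z [-0.012  0.04  -0.999] q [-0.454  0.525 -0.2    0.874  0.031  2.79 ] F [-1.5  1.1  5.2]
tool cm [-0.05 -0.02  0.14]
0.023700236662046775 58.68596958462149
```

View pics/g2.png

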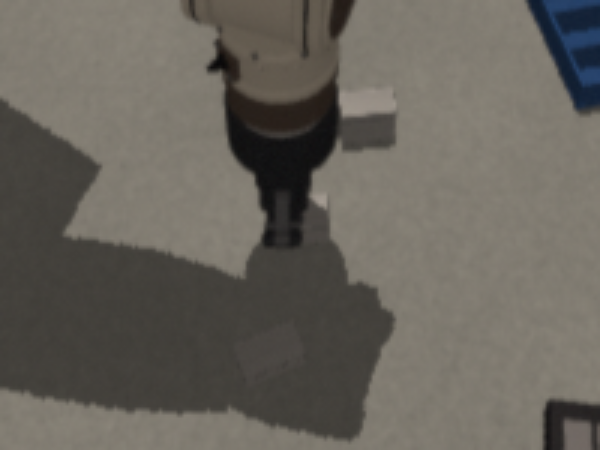

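Gripped at the near (-x) end as planned; the free end of the stack shows right of the fingers at (318,215). Lifting, turning and carrying it to above the channel.

Call:
carry_out(
  increments=[2, 0, 0, -1, 0, 2, 0, 0, -3, 0, 2, 0, 0, -4, 0, 2, 0, 0, -3, -0.1, 2, 0, 0, 0, -0.16],
)

```text
clock: 15.0
eef_pos: [0.4863, -0.2312, 0.121]
tool_rot: [0.997, 0.081, -0.003, -0.019]
ft_force: [-0.2, 0.3, -3.6]
grip_width: 0.0241
grasp_force: 58.8
```

Call:
carry_out(
  increments=[2, 0, 0, 0, -0.165, 2, 0, 0, 0, -0.165, 2, 0, 0, 0, -0.165, 2, 0, 0, 0, -0.165, 2, 0, 0, 0, -0.165],
)

```text
clock: 15.62
eef_pos: [0.484, -0.23, 0.1177]
tool_rot: [0.88, 0.474, 0.003, -0.022]
ft_force: [0.3, 0.5, -4.0]
grip_width: 0.0238
grasp_force: 58.7
```

Call:
carry_out(
  increments=[2, 0, 0, 0, -0.165, 2, 0, 0, 0, -0.165, 2, 1.5, 0.3, 0, -0.071, 2, 4, 0.45, 0, 0, 2, 5, 0.5, 0, 0],
)

```text
clock: 16.25
eef_pos: [0.5172, -0.1296, 0.1213]
tool_rot: [0.771, 0.637, 0.007, -0.02]
ft_force: [-0.7, -0.3, -3.5]
grip_width: 0.0236
grasp_force: 58.7
```

Call:
carry_out(
  increments=[2, 5, 0.5, 0, 0, 2, 5, 0.5, 0, 0, 2, 4, 0.4, 0, 0, 2, 2, 0.1, 0, 0, 2, 0, 0, 0, 0],
)

```text
clock: 16.88
eef_pos: [0.5619, 0.0255, 0.1269]
tool_rot: [0.769, 0.638, 0.007, -0.02]
ft_force: [0.4, -0.6, -2.2]
grip_width: 0.0241
grasp_force: 58.7
```

```bash
python3 - <<'E'
from h import *
p0,M=st(); print("base",(p0[:2]-O)@X,(p0[:2]-O)@Y, bot.get_obs()['grip_width'])
go([.5646,.0522,.05])
p=bot.camera('side');C=cloud(p); d=C[...,:2]-O; bx,by=d@X,d@Y
np.savez('s2.npz',C=C)
cv2.imwrite('pics/p1.png',cv2.resize(p['pixels'][130:260,170:340],None,fx=4,fy=4,interpolation=cv2.INTER_CUBIC))
E
```

```text
t 16.875 pos [0.5619 0.0255 0.1269] yaw 1.385 z [-0.015  0.04  -0.999] q [0.023 0.438 0.007 1.155 0.04  1.779] F [ 0.4 -0.6 -2.2]
base 0.0022555410904647427 -0.12275136803393812 0.024057249361260104
t 16.875 pos [0.5619 0.0255 0.1269] yaw 1.385 z [-0.015  0.04  -0.999] q [0.023 0.438 0.007 1.155 0.04  1.779] F [ 0.4 -0.6 -2.2]
tool cm [ 2.39 -0.05  7.78]
```

View pics/p1.png

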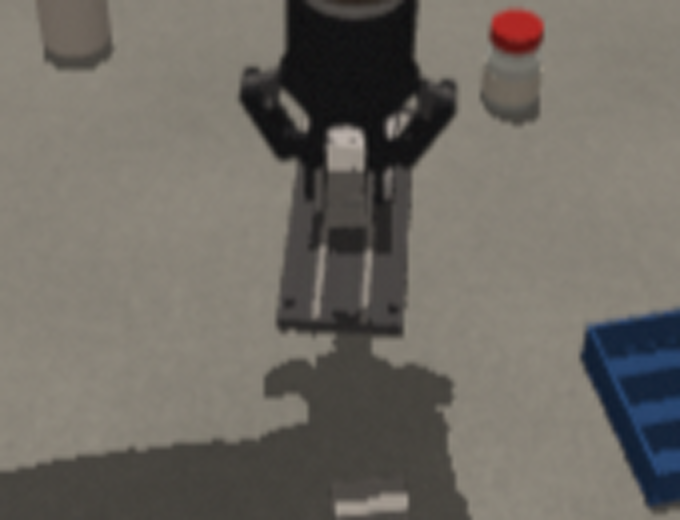

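Call:
carry_out(
  increments=[2, 1.2, 0, 1, 0, 2, 1.14, -0.02, 3, 0, 2, 0, 0, 3, 0, 2, 0, 0, 1.8, 0, 2, 0, 0, 0.3, 0],
)

```text
clock: 17.55
eef_pos: [0.563, 0.0506, 0.0348]
tool_rot: [0.77, 0.637, 0.006, -0.022]
ft_force: [0.2, 0.1, -3.3]
grip_width: 0.0239
grasp_force: 58.7
```

Call:
carry_out(
  increments=[2, 0, 0, 0, 0, 2, 0, 0, 0.3, 0, 2, 0, 0, 0.2, 0, 2, 0, 0, 0, 0, 2, 0, 0, 0, 0],
)

```text
clock: 18.18
eef_pos: [0.565, 0.0515, 0.0323]
tool_rot: [0.77, 0.638, 0.008, -0.02]
ft_force: [-0.8, -0.3, -3.1]
grip_width: 0.0239
grasp_force: 58.7
```

```bash
python3 - <<'E'
from h import *
p0,M=st(); print("base",(p0[:2]-O)@X,(p0[:2]-O)@Y, bot.get_obs()['grip_width'])
p=bot.camera('side');C=cloud(p); d=C[...,:2]-O; bx,by=d@X,d@Y
m=(abs(bx)<.04)&(by<-.10)&(by>-.13)&(C[...,2]>.02)&(C[...,2]<.05)
print(m.sum(),bx[m].min(),bx[m].max(),np.median(bx[m]),by[m].min(),C[...,2][m].max())
cv2.imwrite('pics/p2.png',cv2.resize(p['pixels'][150:220,220:300],None,fx=8,fy=8,interpolation=cv2.INTER_CUBIC))
E
```

```text
t 18.175 pos [0.565  0.0515 0.0323] yaw 1.383 z [-0.014  0.041 -0.999] q [ 0.069  0.539 -0.101  0.942  0.042  1.827] F [-0.8 -0.3 -3.1]
base 0.0005015481786500331 -0.0965743588423856 0.023920122707874084
94 -0.022313439559142095 0.025316461835088507 0.0006646896955297386 -0.1132342178963893 0.04986625839025527
```

View pics/p2.png

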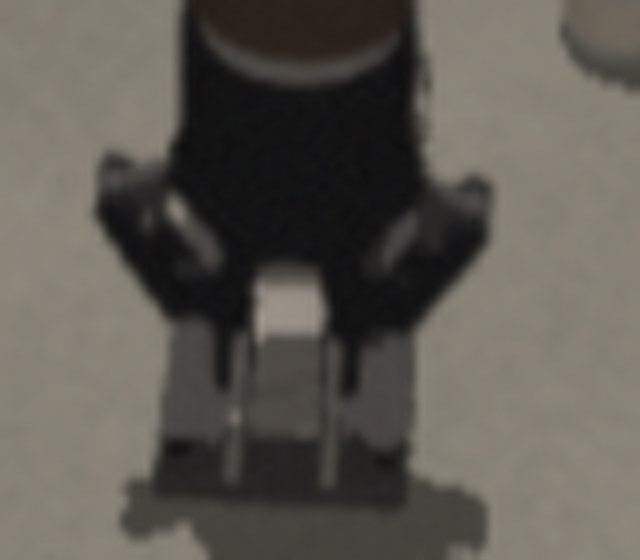

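The stack's end face (245–322, row 390) sits centred between the rails (about 240 and 328). Lowering it slowly.

Call:
carry_out(
  increments=[2, 0, 0, 0.3, 0, 2, 0, 0, 0.3, 0, 2, 0, 0, 0.2, 0, 2, 0, 0, 0, 0, 2, 0, 0, 0, 0],
)

```text
clock: 18.85
eef_pos: [0.5649, 0.0518, 0.0241]
tool_rot: [0.77, 0.638, 0.007, -0.02]
ft_force: [1.1, -0.1, -3.3]
grip_width: 0.0234
grasp_force: 58.7
```

Call:
carry_out(
  increments=[2, 0, 0, 0.1, 0, 2, 0, 0, 0.1, 0, 2, 0, 0, 0.1, 0, 2, 0, 0, 0, 0, 2, 0, 0, 0, 0],
)

```text
clock: 19.48
eef_pos: [0.5649, 0.052, 0.0217]
tool_rot: [0.77, 0.638, 0.008, -0.02]
ft_force: [-2.3, 0.2, 4.8]
grip_width: 0.0243
grasp_force: 59.5
```

```bash
python3 - <<'E'
from h import *
p0,M=st(); print("base",(p0[:2]-O)@X,(p0[:2]-O)@Y, bot.get_obs()['ft_torque'])
E
```

```text
t 19.475 pos [0.5649 0.052  0.0217] yaw 1.383 z [-0.014  0.041 -0.999] q [ 0.069  0.551 -0.112  0.918  0.042  1.828] F [-2.3  0.2  4.8]
base 0.0002901143392136162 -0.09613440642275478 [-0.09567403  0.53143508  0.00916071]
```

Call:
carry_out(
  increments=[2, 0, 0, -0.05, 0, 2, 0.8, 0, 0.03, 0, 2, 0.8, 0, 0.03, 0, 2, 0.8, 0, 0.03, 0, 2, 0.7, 0, 0.03, 0],
)

```text
clock: 20.1
eef_pos: [0.5709, 0.0829, 0.0217]
tool_rot: [0.77, 0.638, 0.008, -0.02]
ft_force: [0.3, -3.5, 3.4]
grip_width: 0.0238
grasp_force: 59.5
```

```bash
python3 - <<'E'
from h import *
p0,M=st(); print("base",(p0[:2]-O)@X,(p0[:2]-O)@Y)
stage()
E
```

```text
t 20.1 pos [0.5709 0.0829 0.0217] yaw 1.383 z [-0.014  0.04  -0.999] q [ 0.122  0.565 -0.086  0.928  0.042  1.88 ] F [ 0.3 -3.5  3.4]
base 0.00044621530907070075 -0.06469097033432158
top tilt 0.3590303886386617 196
stage_end [0.5778 0.122  0.0713] base -0.0001 -0.0249 0.79
tail_pad [0.6076 0.2732 0.0445] base 0.0011 0.1291 0.58
side tilt -0.1941719309453354 66
stage_end [ 0.7728 -0.0744 -0.0018] base 0.2281 -0.1816 0.56
```

Call:
carry_out(
  increments=[4, 0, 0, 0, 0, 4, 0, 0, 0, 0, 4, 0, 0, 0, 0, 4, 0, 0, -1.5, 0, 4, 0, 0, -2.3, 0],
)

```text
clock: 21.02
eef_pos: [0.5705, 0.0807, 0.0599]
tool_rot: [0.77, 0.638, 0.007, -0.021]
ft_force: [0.0, -0.5, 0.6]
grip_width: 0.0399
grasp_force: 0.0
```

Call:
carry_out(
  increments=[0, -2, 0, 0, 0, 0, -1.5, 0, 0, 0, 0, 0, 0, 0, 0, 0, 0, 0, 0, 0, 0, 0, 0, 0, 0],
)

```text
clock: 21.65
eef_pos: [0.5644, 0.0467, 0.0578]
tool_rot: [0.77, 0.638, 0.007, -0.02]
ft_force: [-0.4, 0.3, 0.6]
grip_width: 0.0001
grasp_force: 0.0
```

```bash
python3 - <<'E'
from h import *
p0,M=st(); print("base",(p0[:2]-O)@X,(p0[:2]-O)@Y,bot.get_obs()['grip_width'])
t=O-.0945*Y; go([*t,.0225])
p=bot.camera('side');C=cloud(p); d=C[...,:2]-O; bx,by=d@X,d@Y
cv2.imwrite('pics/p3.png',cv2.resize(p['pixels'][130:220,210:310],None,fx=6,fy=6,interpolation=cv2.INTER_CUBIC))
E
```

```text
t 21.65 pos [0.5644 0.0467 0.0578] yaw 1.383 z [-0.015  0.041 -0.999] q [ 0.06   0.509 -0.075  0.999  0.042  1.818] F [-0.4  0.3  0.6]
base 0.0007491108018717099 -0.10141283877788826 5.1976156848582704e-05
t 21.65 pos [0.5644 0.0467 0.0578] yaw 1.383 z [-0.015  0.041 -0.999] q [ 0.06   0.509 -0.075  0.999  0.042  1.818] F [-0.4  0.3  0.6]
tool cm [0.56 0.   3.55]
```

View pics/p3.png

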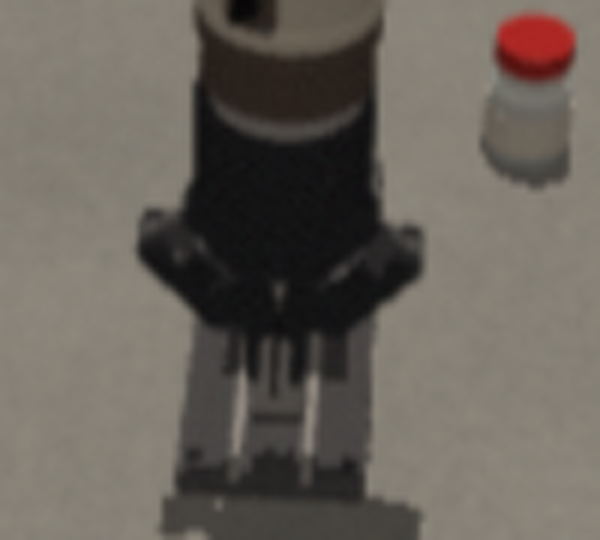

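The stack is hidden behind the shut fingers (275,370). Going down behind it and pushing gently.

Call:
carry_out(
  increments=[0, 0, 0, 1.5, 0, 0, 0, 0, 1.5, 0, 0, 0, 0, 0.5, 0, 0, 0.5, 0, 0.03, 0, 0, 0.4, 0, 0.02, 0],
)

```text
clock: 22.32
eef_pos: [0.5662, 0.0572, 0.0233]
tool_rot: [0.77, 0.638, 0.008, -0.02]
ft_force: [0.1, -1.0, -0.6]
grip_width: -0.0003
grasp_force: 0.0
```

Call:
carry_out(
  increments=[0, 0.15, 0, 0.01, 0, 0, 0.15, 0, 0, 0, 0, 0.15, 0, 0.01, 0, 0, 0.15, 0, 0, 0, 0, 0, 0, 0, 0],
)

```text
clock: 22.95
eef_pos: [0.5669, 0.0624, 0.0233]
tool_rot: [0.77, 0.638, 0.007, -0.02]
ft_force: [-0.5, -1.4, 1.8]
grip_width: 0.0001
grasp_force: 1.2
```

```bash
python3 - <<'E'
from h import *
p0,M=st(); print("base",(p0[:2]-O)@X,(p0[:2]-O)@Y)
E
```

```text
t 22.95 pos [0.5669 0.0624 0.0233] yaw 1.383 z [-0.014  0.04  -0.999] q [ 0.088  0.554 -0.102  0.925  0.041  1.846] F [-0.5 -1.4  1.8]
base 0.00035377568173563156 -0.08547714131767074
```

Contact at about the expected place; I'll push on until it stalls.

Call:
carry_out(
  increments=[0, 0.1, 0, 0, 0, 0, 0.1, 0, 0.01, 0, 0, 0.1, 0, 0, 0, 0, 0.1, 0, 0.01, 0, 0, 0, 0, 0, 0],
)

```text
clock: 23.58
eef_pos: [0.5676, 0.0668, 0.023]
tool_rot: [0.77, 0.638, 0.008, -0.02]
ft_force: [-0.3, -2.2, 1.6]
grip_width: -0.0001
grasp_force: 1.1
```

```bash
python3 - <<'E'
from h import *
p0,M=st(); print("base",(p0[:2]-O)@X,(p0[:2]-O)@Y)
E
```

```text
t 23.575 pos [0.5676 0.0668 0.023 ] yaw 1.383 z [-0.014  0.041 -0.999] q [ 0.095  0.556 -0.099  0.926  0.042  1.853] F [-0.3 -2.2  1.6]
base 0.00019182445210350768 -0.08105362442200835
```

Call:
carry_out(
  increments=[0, 0.1, 0, 0, 0, 0, 0.1, 0, 0.01, 0, 0, 0.1, 0, 0, 0, 0, 0.1, 0, 0.01, 0, 0, 0, 0, 0, 0],
)

```text
clock: 24.2
eef_pos: [0.5677, 0.0673, 0.023]
tool_rot: [0.771, 0.637, 0.005, -0.018]
ft_force: [-2.1, -11.6, 4.9]
grip_width: 0.0001
grasp_force: 5.6
```

Call:
carry_out(
  increments=[0, 0.1, 0, 0, 0, 0, 0.1, 0, 0.01, 0, 0, 0, 0, 0, 0, 0, 0, 0, 0, 0, 0, 0, 0, 0, 0],
)

```text
clock: 24.82
eef_pos: [0.5677, 0.0674, 0.0231]
tool_rot: [0.771, 0.636, 0.004, -0.017]
ft_force: [-3.4, -15.5, 7.1]
grip_width: -0.0001
grasp_force: 8.0
```

```bash
python3 - <<'E'
from h import *
p0,M=st(); print("base",(p0[:2]-O)@X,(p0[:2]-O)@Y)
E
```

```text
t 24.825 pos [0.5677 0.0674 0.0231] yaw 1.379 z [-0.016  0.031 -0.999] q [ 0.101  0.558 -0.096  0.93   0.032  1.863] F [ -3.4 -15.5   7.1]
base 0.00014723402144720804 -0.08049674124614509
```

Stalled firmly at 15 N, so it's home. Backing off to look.

Call:
carry_out(
  increments=[0, -1, 0, 0, 0, 0, -1, 0, 0, 0, 0, 0, 0, -3, 0, 0, 0, 0, -5, 0, 0, 0, 0, -5, 0],
)

```text
clock: 25.45
eef_pos: [0.5664, 0.048, 0.1528]
tool_rot: [0.77, 0.638, 0.007, -0.021]
ft_force: [0.6, 0.7, -0.0]
grip_width: 0.0
grasp_force: 0.0
```

Call:
carry_out(
  increments=[0, 0, -5, -2, 0, 0, 0, -5, 0, 0, 0, 0, 0, 0, 0, 0, 0, 0, 0, 0, 0, 0, 0, 0, 0],
)

```text
clock: 26.08
eef_pos: [0.4702, 0.0655, 0.1743]
tool_rot: [0.77, 0.638, 0.008, -0.02]
ft_force: [0.2, -0.0, 0.2]
grip_width: -0.0001
grasp_force: 0.0
```

```bash
python3 - <<'E'
from h import *
st(); p=stage(); C=cloud(p); d=C[...,:2]-O; bx,by=d@X,d@Y
m=(abs(bx)<.02)&(abs(C[...,2]-.0405)<.004)&(by<-.05)&(by>-.1)
print("stack top",m.sum(),by[m].min(),by[m].max(),bx[m].min(),bx[m].max(),np.median(C[...,2][m]))
m=(abs(bx)<.008)&(C[...,2]>.018)&(C[...,2]<.036)&(by<-.05)&(by>-.1); print("end face",m.sum(),np.median(by[m]))
cv2.imwrite('pics/p4.png',cv2.resize(p['pixels'][130:220,210:310],None,fx=6,fy=6,interpolation=cv2.INTER_CUBIC))
go([*(O-.031*Y),.1])
E
```

```text
t 26.075 pos [0.4702 0.0655 0.1743] yaw 1.383 z [-0.013  0.041 -0.999] q [ 0.111  0.232 -0.16   1.188  0.042  1.87 ] F [ 0.2 -0.   0.2]
top tilt 0.23431171982991855 335
stage_end [0.5764 0.1222 0.0701] base -0.0015 -0.025 0.6
tail_pad [0.6059 0.273  0.0438] base -0.0005 0.1286 0.75
side tilt 0.08614049961118452 339
stage_end [0.5824 0.123  0.071 ] base 0.0043 -0.0231 0.77
tail_pad [0.6085 0.2739 0.0459] base 0.0019 0.13 0.57
stack top 53 -0.07322032424151452 -0.05012801413027945 -0.011879012987629858 0.012268903079640424 0.04033106525394747
end face 27 -0.07029742547217845
t 26.375 pos [0.4692 0.0653 0.174 ] yaw 1.383 z [-0.015  0.041 -0.999] q [ 0.111  0.231 -0.162  1.188  0.042  1.87 ] F [0.3 0.1 0.5]
tool cm [6.71 9.78 7.44]
```

View pics/p4.png

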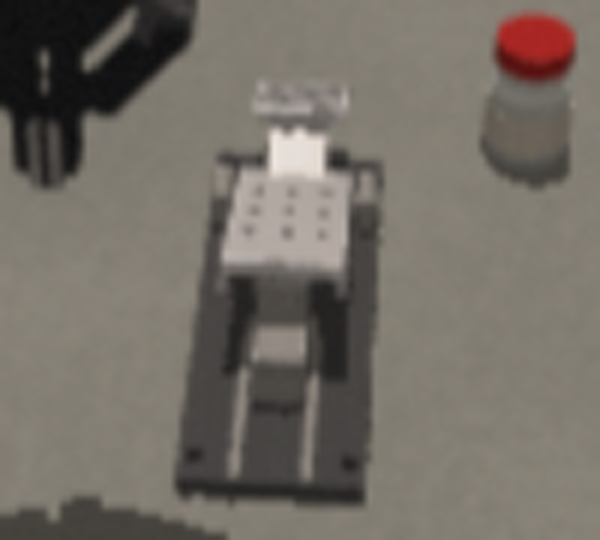

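The stack lies flat between the rails, end face at (280,385), outer end at y = -73 mm of the base, which is fully home. The plate is still up. Next: over the plate's free end, then gently down.

Call:
carry_out(
  increments=[0, 2, 3.2, 0, 0, 0, 2.4, 3.3, 0, 0, 0, 2.4, 3.28, 1.5, 0, 0, 0, 0, 3, 0, 0, 0, 0, 2.9, 0],
)

```text
clock: 27.0
eef_pos: [0.5771, 0.1173, 0.0993]
tool_rot: [0.77, 0.638, 0.007, -0.02]
ft_force: [-0.7, 0.1, -0.5]
grip_width: 0.0003
grasp_force: 0.0
```

Call:
carry_out(
  increments=[0, 0, 0, 1, 0, 0, 0, 0, 0.6, 0, 0, 0, 0, 0.2, 0, 0, 0, 0, 0, 0, 0, 0, 0, 0, 0],
)

```text
clock: 27.62
eef_pos: [0.5769, 0.1177, 0.0837]
tool_rot: [0.77, 0.638, 0.008, -0.02]
ft_force: [-0.3, 0.5, 1.1]
grip_width: -0.0001
grasp_force: 0.0
```

```bash
python3 - <<'E'
from h import *
p0,M=st(); print("base",(p0[:2]-O)@X,(p0[:2]-O)@Y)
E
```

```text
t 27.625 pos [0.5769 0.1177 0.0837] yaw 1.383 z [-0.013  0.041 -0.999] q [0.179 0.517 0.015 1.074 0.043 1.938] F [-0.3  0.5  1.1]
base -0.00014538405697348239 -0.029325295831764065
```

Call:
carry_out(
  increments=[0, 0, 0, 0.2, 0, 0, 0, 0, 0.2, 0, 0, 0, 0, 0.2, 0, 0, 0, 0, 0.15, 0, 0, 0, 0, 0.1, 0],
)

```text
clock: 28.25
eef_pos: [0.5763, 0.118, 0.0743]
tool_rot: [0.77, 0.638, 0.008, -0.02]
ft_force: [-0.1, -0.4, 1.7]
grip_width: -0.0001
grasp_force: 0.7
```

Call:
carry_out(
  increments=[0, 0, 0, 0.1, 0, 0, 0, 0, 0.1, 0, 0, 0, 0, 0.1, 0, 0, 0, 0, 0.1, 0, 0, 0, 0, 0.1, 0],
)

```text
clock: 28.88
eef_pos: [0.5762, 0.1182, 0.0692]
tool_rot: [0.77, 0.638, 0.007, -0.02]
ft_force: [0.3, -0.8, 2.0]
grip_width: 0.0003
grasp_force: 0.7
```

Call:
carry_out(
  increments=[0, 0, 0, 0.1, 0, 0, 0, 0, 0.1, 0, 0, 0, 0, 0.1, 0, 0, 0, 0, 0, 0, 0, 0, 0, 0, 0],
)

```text
clock: 29.5
eef_pos: [0.576, 0.1184, 0.0661]
tool_rot: [0.77, 0.638, 0.007, -0.02]
ft_force: [0.1, -0.4, -0.3]
grip_width: 0.0002
grasp_force: 0.2
```

Call:
carry_out(
  increments=[0, 0, 0, 0.07, 0, 0, 0, 0, 0.07, 0, 0, 0, 0, 0.07, 0, 0, 0, 0, 0.05, 0, 0, 0, 0, 0, 0],
)

```text
clock: 30.12
eef_pos: [0.5761, 0.1184, 0.0641]
tool_rot: [0.77, 0.638, 0.008, -0.02]
ft_force: [-0.8, -1.1, 4.9]
grip_width: 0.0001
grasp_force: 2.1
```

Call:
carry_out(
  increments=[0, 0, 0, 0.05, 0, 0, 0, 0, 0.05, 0, 0, 0, 0, 0.05, 0, 0, 0, 0, 0.05, 0, 0, 0, 0, 0, 0],
)

```text
clock: 30.75
eef_pos: [0.5762, 0.1183, 0.0637]
tool_rot: [0.77, 0.638, 0.008, -0.02]
ft_force: [-3.6, -2.8, 13.3]
grip_width: -0.0
grasp_force: 6.2
```

Contact: it stalled at 0.0637 and the force rose to 13 N. Easing off and clearing.

Call:
carry_out(
  increments=[0, 0, 0, -0.15, 0, 0, 0, 0, -0.3, 0, 0, 0, 0, -2, 0, 0, 0, 0, -4, 0, 0, 0, 0, -4, 0],
)

```text
clock: 31.38
eef_pos: [0.577, 0.1144, 0.166]
tool_rot: [0.77, 0.638, 0.007, -0.021]
ft_force: [-0.6, -0.1, -0.1]
grip_width: -0.0001
grasp_force: 0.0
```

Call:
carry_out(
  increments=[0, 0, -5, -1, 0, 0, 0, -5, 0, 0, 0, 0, -3, 0, 0, 0, 0, 0, 0, 0, 0, 0, 0, 0, 0],
)

```text
clock: 32.0
eef_pos: [0.4506, 0.1383, 0.1789]
tool_rot: [0.77, 0.638, 0.008, -0.02]
ft_force: [0.3, -0.6, 0.3]
grip_width: 0.0
grasp_force: 0.0
```

```bash
python3 - <<'E'
from h import *
st(); p=stage(); C=cloud(p); d=C[...,:2]-O; bx,by=d@X,d@Y
m=(abs(bx)<.02)&(abs(C[...,2]-.0405)<.004)&(by<-.058)&(by>-.1)
print("stack top",m.sum(),by[m].min(),by[m].max(),np.median(bx[m]),np.median(C[...,2][m]))
cv2.imwrite('pics/p5.png',cv2.resize(p['pixels'][130:380,180:360],None,fx=3.2,fy=2.4,interpolation=cv2.INTER_CUBIC))
for n in ["gauge_low_c","gauge_high_c","sample_box","jar","wash_bottle"]:
    for e in bot.place_of(p,n)[:1]: print(n,w(p,e["xyz"]).round(4))
E
```

```text
t 32.0 pos [0.4506 0.1383 0.1789] yaw 1.383 z [-0.013  0.041 -0.999] q [ 0.27   0.217 -0.167  1.189  0.043  2.028] F [ 0.3 -0.6  0.3]
top tilt 0.16423534874871687 440
stage_end [0.576  0.1167 0.0593] base -0.0008 -0.0304 0.95
tail_pad [0.6071 0.2717 0.0506] base 0.0009 0.1276 0.97
side tilt 0.11490050109097136 347
stage_end [0.5801 0.117  0.0617] base 0.0031 -0.0294 0.65
tail_pad [0.6063 0.2736 0.0517] base -0.0003 0.1293 0.63
stack top 35 -0.07338461168337387 -0.05807091964314157 0.0007685954379153505 0.04051273491129559
gauge_low_c [ 0.4642 -0.3215  0.0105]
gauge_high_c [ 0.5572 -0.1406  0.0206]
sample_box [ 0.7738 -0.076  -0.0023]
jar [ 0.7285  0.2748 -0.006 ]
wash_bottle [ 0.3748  0.3975 -0.0012]
```

View pics/p5.png

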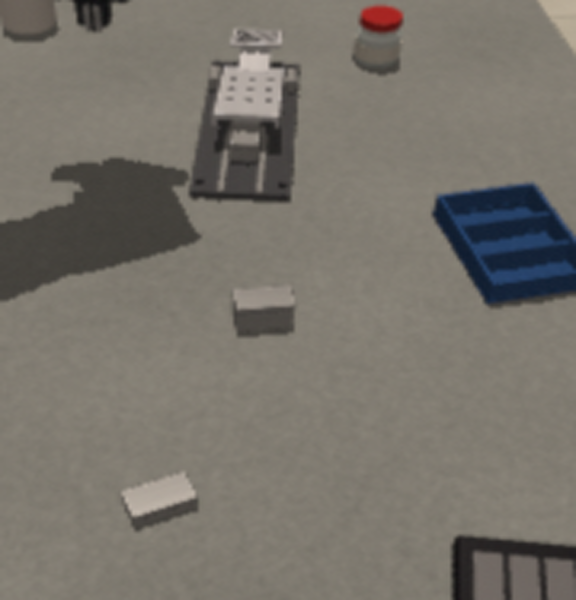

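The plate rests on the stack, whose end shows at (245,145) with its outer end still at y = -73 mm. The stage end is at z ≈ 60.5 mm, against 60.7 mm for 15 degrees. The low stack (160,500), high stack (263,310), box, jar and bottle are where they were. Handing in.

```bash
python3 -c "
from workcell import bot
print(bot.job_done())"
```

```text
the job is handed in; nothing more can be done
None
```

The stage rests on the mid stack, which is fully home against the stop; the plate's end is at about 60.5 mm, where 15 degrees needs 60.7 mm. The other two stacks, the box, jar and bottle are where they were, and the job is handed in at about 32 s.

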